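Carry the forming tools over to the bench tray in working order

ROBOT

A 6-joint arm with a two-finger parallel gripper is mounted at the origin on the work surface. World frame = base frame: x ahead of the robot, y to its left, z up, the work surface at z = 0. Lengths are in m, angles in rad, forces in N, time in s.
With the tool pointing down it reaches from about 0.3 to 0.85 m from the base axis. Payload 5.4 kg.
Tool frame: the origin (TCP) lies between the finger pads; the fingertips stand tcp_to_tips ahead of it and the grasp point (between the pads) lies 2 mm behind it (tcp_to_tips is the distance from the TCP to the fingertips, in m); z points along the fingers, y is the direction in which the jaws open and shut (so a half turn about z gives the same grasp; the last joint's range is limited). The gripper opens to 85 mm and grips with 20 to 120 N. Pads are 22 mm wide; open, the fingers measure 114 mm over their backs; the gripper's body (76 mm by 85 mm) begins 54 mm behind the grasp point. The pads swing forward as they close: fully open they stand 13 mm farther back than shut.
Start: joints at [1.012, 0.158, 1.597, -0, 1.386, -0.21], TCP at [0.197, 0.54, 0.248] pointing down, gripper open.
Joint ranges: [-2.91, 2.91], [-0.94, 2.29], [0.18, 2.7], [-1.29, 4.43], [0.17, 2.64], [-3, 3]. Speed limits (rad/s): [2.57, 2.57, 3.14, 3.14, 3.14, 3.14].

INTERFACE

Orientations are given as a unit quaternion [w, x, y, z].
In Python, from station import * gives the robot as it stands.
- The arm moves only by the shell command python3 -m crank 'ROWS' [FORCE]. ROWS is JSON, a list of rows, each a list of 7 numbers: the shift along the tool's x, y, z in cm, then the turn, a rotation vector about the tool's x, y, z in rad, then the opening, from 0 (shut) to 1 (fully open). In form: [[dx, dy, dz, ax, ay, az, gripper], ...]. A call has 1 to 12 rows; each row shifts and turns the commanded pose from where the row before left it, along the tool's axes as they then stand; what a row does not reach is not made up. A row lasts 1/10 s, in which the tool goes at most 50 mm and 8.59 degrees, less where a joint would pass 70% of its speed; a pose out of reach is approached as far as the arm can. A call is refused whole if a number of a shift passes 5 or a number of a turn 0.15, either way. A call with a gripper value outside its range is refused whole. The fingers move at their own pace and stop on an object; FORCE is the grip in N (left out, the last holds). Time passes only in rows, so rows that do not move let the fingers close. It gives the time, the measured TCP pose, the force and the opening at its end, in the units of the state.
- read_state(): the state, without advancing time (a new reading comes with each control period).
- get_image(name): name is "side" or "top" or "wrist"; returns a dict with "pixels" (400x640x3 uint8, red, green, blue), "range_z" (400x640 float32, m along the optical axis (not along the pixel's ray), 0 where there is no reading), "fx", "fy", "cx", "cy" (pixels), "camera_from_world" (4x4, takes a point from world to camera coordinates); the wrist camera has in their place "T_tool_cam" (4x4, takes a point from camera to tool coordinates, whose origin is the TCP and whose axes are the flange's). Camera axes: x right, y down, z forward; pixel columns grow to the right and rows downward; lengths in m; the calibration is good to about 2 mm. A picture is of the moment at which its call begins: read the wrist's pose just before it.
- close_job(): hands the job in, once; it reports no verdict.
The state is a dict: "time_s": time; "joints": joint angles; "joint_velocities": joint speeds; "tau": joint torques, N m; "tcp_pos": TCP position; "ee_rot": TCP orientation; "wrist_force": force on the tool from outside, world axes, zero at the start; "wrist_torque": the same for the moment, N m; "grip_width": opening from 0.0 (shut) to 1.0 (fully open).
Only numpy, scipy, OpenCV 4.12 (cv2) and the standard library are available. Lean on these libraries where they do the work, as an engineer would, in place of code of your own. Each camera call takes 0.05 s, during which the arm holds its last target.

TASK

Four steel forming tools stand in a row on the dark wooden board, in the order in which they will be used. Move them all to the empty white tray, one in each pocket, keeping their order along the row: the tool at the left end of the board goes into the pocket at the left end of the tray, the next into the next pocket, and so on. Stand each one upright and flat on its pocket's floor, knock none over, and let go of them all.

Things in the scene. Friction and masses are not known exactly. Their poses are not given: they have to be found in the camera images.
- cube_mid (a point): dapping block: steel block 44 x 44 mm, 46 mm high, with round hollows in its top and sides, about 0.6 kg. Origin at its centre, half-way up; z up, x and y square to its side faces. Starts on seat_cube, turned at most 0.12 rad from the board.
- dome_mid (a point): domed stake: upright steel cylinder 28 mm in diameter with a rounded top, on a round foot 40 mm in diameter and 8 mm thick; 64 mm high in all (the sides are straight from 10 to 50 mm up), about 0.35 kg. Origin at its centre, half-way up; z up. Starts on seat_dome.
- stepped_mid (a point): stepped mandrel: three steel cylinders on one axis, from below 38 mm in diameter up to 42 mm high, 27 mm in diameter up to 54 mm, 16 mm in diameter up to 66 mm (its full height), about 0.5 kg. Origin at its centre, half-way up; z up. Starts on seat_stepped.
- swage_mid (a point): swage block: steel block 32 mm (its x) x 44 mm (its y), 50 mm high; its top 8 mm is cut by three grooves along x. About 0.45 kg. Origin at its centre, half-way up; z up. Starts on seat_swage, turned at most 0.12 rad from the board.
- board: dark wooden board, 74 mm (x) x 280 mm (y), 18 mm thick, fixed to the table, turned up to 0.3 rad, on the left or the right of the table. Origin at the centre of its underside, y along the row. It carries four round cork seats at y = -102, -34, 34 and 102 mm.
- tray: white plastic tray with grey pocket floors, 74 mm (x) x 280 mm (y), fixed to the table on the other side from the board, turned up to 0.3 rad, empty at the start. Origin at the centre of its underside, y along the row (in the same sense as the board's y, within 0.6 rad). Four pockets in a row, centred at x = 0, y = -102, -34, 34 and 102 mm, each 58 mm (x) x 60 mm (y) inside; their floors lie 12 mm above the origin and the ribs around them stand 3 mm above the floors.
- seat_cube: cork disc, 58 mm in diameter, 3 mm thick, fixed on the board: the place on which the dapping block stands at the start (its centre within 3 mm of the disc's). The four discs look alike and stay where they are. Origin at the centre of its underside, its top 21 mm above the table.
- seat_dome: cork disc, 58 mm in diameter, 3 mm thick, fixed on the board: the place on which the domed stake stands at the start (its centre within 3 mm of the disc's). The four discs look alike and stay where they are. Origin at the centre of its underside, its top 21 mm above the table.
- seat_stepped: cork disc, 58 mm in diameter, 3 mm thick, fixed on the board: the place on which the stepped mandrel stands at the start (its centre within 3 mm of the disc's). The four discs look alike and stay where they are. Origin at the centre of its underside, its top 21 mm above the table.
- seat_swage: cork disc, 58 mm in diameter, 3 mm thick, fixed on the board: the place on which the swage block stands at the start (its centre within 3 mm of the disc's). The four discs look alike and stay where they are. Origin at the centre of its underside, its top 21 mm above the table.
There are look-alikes about, which are no part of the job. Leave any blue or pink look-alike of the part that bears dome_mid alone. What is shaped like the part that bears cube_mid but pink or yellow is not meant.

How it is judged:
At the end, for the whole second after the job is handed in: Each tool stands in the tray pocket whose place along the row (same y in the tray's frame) is that of its own cork seat on the board: centre within 15 mm of the pocket's centre in x and in y, resting on the pocket's floor (centre height within 2.4 mm), upright within 0.05 rad, released and at rest (((y of seat_cube in the frame of board between -0.122 and -0.082 m and y of cube_mid in the frame of tray between -0.117 and -0.087 m) or (y of seat_cube in the frame of board between -0.054 and -0.014 m and y of cube_mid in the frame of tray between -0.049 and -0.019 m) or (y of seat_cube in the frame of board between 0.014 and 0.054 m and y of cube_mid in the frame of tray between 0.019 and 0.049 m) or (y of seat_cube in the frame of board between 0.082 and 0.122 m and y of cube_mid in the frame of tray between 0.087 and 0.117 m)) and x of cube_mid in the frame of tray between -0.015 and 0.015 m and z of cube_mid in the frame of tray between 0.0326 and 0.0374 m and angle between each of cube_mid, dome_mid, stepped_mid, swage_mid's own z axis and vertical below 0.05 rad and linear speed of each of cube, dome, stepped, swage below 0.02 m/s and angular speed of each of cube, dome, stepped, swage below 0.2 rad/s and ((y of seat_dome in the frame of board between -0.122 and -0.082 m and y of dome_mid in the frame of tray between -0.117 and -0.087 m) or (y of seat_dome in the frame of board between -0.054 and -0.014 m and y of dome_mid in the frame of tray between -0.049 and -0.019 m) or (y of seat_dome in the frame of board between 0.014 and 0.054 m and y of dome_mid in the frame of tray between 0.019 and 0.049 m) or (y of seat_dome in the frame of board between 0.082 and 0.122 m and y of dome_mid in the frame of tray between 0.087 and 0.117 m)) and x of dome_mid in the frame of tray between -0.015 and 0.015 m and z of dome_mid in the frame of tray between 0.0416 and 0.0464 m and ((y of seat_stepped in the frame of board between -0.122 and -0.082 m and y of stepped_mid in the frame of tray between -0.117 and -0.087 m) or (y of seat_stepped in the frame of board between -0.054 and -0.014 m and y of stepped_mid in the frame of tray between -0.049 and -0.019 m) or (y of seat_stepped in the frame of board between 0.014 and 0.054 m and y of stepped_mid in the frame of tray between 0.019 and 0.049 m) or (y of seat_stepped in the frame of board between 0.082 and 0.122 m and y of stepped_mid in the frame of tray between 0.087 and 0.117 m)) and x of stepped_mid in the frame of tray between -0.015 and 0.015 m and z of stepped_mid in the frame of tray between 0.0426 and 0.0474 m and ((y of seat_swage in the frame of board between -0.122 and -0.082 m and y of swage_mid in the frame of tray between -0.117 and -0.087 m) or (y of seat_swage in the frame of board between -0.054 and -0.014 m and y of swage_mid in the frame of tray between -0.049 and -0.019 m) or (y of seat_swage in the frame of board between 0.014 and 0.054 m and y of swage_mid in the frame of tray between 0.019 and 0.049 m) or (y of seat_swage in the frame of board between 0.082 and 0.122 m and y of swage_mid in the frame of tray between 0.087 and 0.117 m)) and x of swage_mid in the frame of tray between -0.015 and 0.015 m and z of swage_mid in the frame of tray between 0.0346 and 0.0394 m); the robot touches nothing.
It fails at once if a forming tool is knocked or tipped over (more than 0.6 rad from upright) (angle between any of cube_mid, dome_mid, stepped_mid, swage_mid's own z axis and vertical above 0.6 rad).
It also fails if it takes over 104 s, if anything falls off the work surface, if the arm or the gripper's body presses on something with over 40 N, if the wrist force passes 120 N, or if a joint passes its speed limit or range.

## Working session

There is one attempt and no reset: what is moved stays moved. The work goes in short steps, Python scripts to look and compute and a shell command to move; the robot and the scene stay as the last step left them, time stands still between calls to the robot, and variables do not carry over. Pictures are saved under pics/ and viewed, and the job is handed in when it is done.

```bash
mkdir -p pics; python3 - <<'E'
from station import *
import cv2,numpy as np
s=read_state(); print({k:np.round(v,3).tolist() for k,v in s.items()})
for n in ["side","top","wrist"]:
    g=get_image(n); cv2.imwrite(f"pics/{n}0.png",g["pixels"][:,:,::-1]); np.savez(f"{n}0.npz",**g)
    print(n,g["fx"],g["fy"],g["cx"],g["cy"],np.round(g.get("camera_from_world",g.get("T_tool_cam")),3).tolist())
try:
    print(tcp_to_tips)
except Exception as e: print(e)
import station; print([x for x in dir(station) if x[0]!='_'])
E
```

```text
{'time_s': 0.0, 'joints': [1.012, 0.159, 1.598, 0.0, 1.386, -0.21], 'joint_velocities': [-0.001, 0.002, 0.0, -0.001, 0.001, -0.002], 'tau': [0.001, -39.601, -33.143, -0.0, 0.009, 0.0], 'tcp_pos': [0.196, 0.54, 0.247], 'ee_rot': [-0.0, 0.173, 0.985, -0.001], 'wrist_force': [0.05, 0.141, -0.319], 'wrist_torque': [-0.006, -0.027, -0.024], 'grip_width': 1.003}
side 430.01163810309697 430.01163810309697 313.1647028216945 203.12450898942117 [[0.839, -0.544, -0.023, -0.471], [-0.329, -0.472, -0.818, 0.217], [0.434, 0.694, -0.575, 0.784], [0.0, 0.0, 0.0, 1.0]]
top 473.5644799870049 473.5644799870049 316.2869876760348 198.5957850032798 [[-0.02, -1.0, -0.008, -0.042], [-0.999, 0.02, -0.046, 0.556], [0.047, 0.008, -0.999, 1.006], [0.0, 0.0, 0.0, 1.0]]
wrist 290.75441293951394 290.75441293951394 323.13999807086526 199.66387767262086 [[0.0, -0.948, -0.318, 0.082], [1.0, 0.001, -0.0, -0.0], [0.0, -0.318, 0.948, -0.126], [0.0, 0.0, 0.0, 1.0]]
0.017
['MotionError', 'close_job', 'get_image', 'read_state', 'tcp_to_tips']
```

View pics/top0.png

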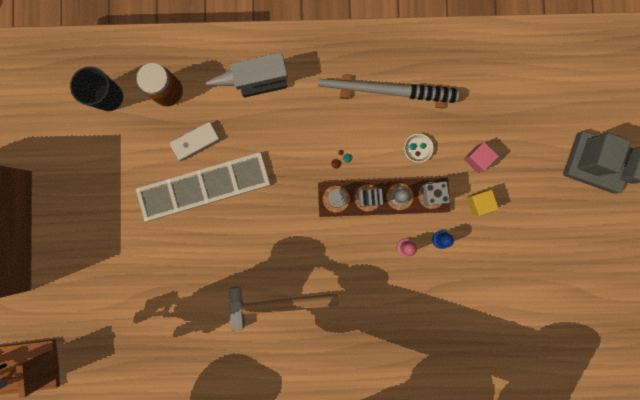

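View pics/side0.png

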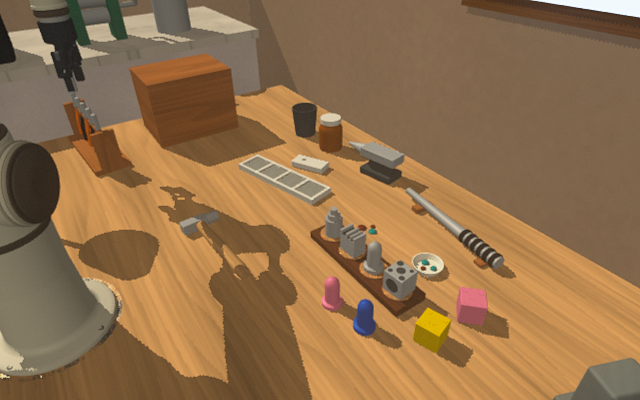

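View pics/wrist0.png

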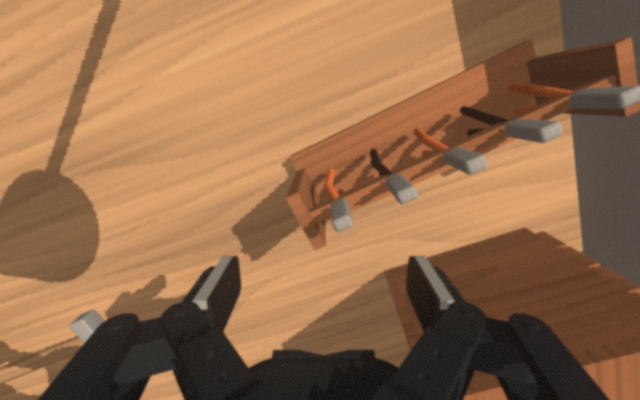

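The top view has the board at about (385,197), with the stepped mandrel (336,198), swage (370,197), dome (400,196) and cube (435,194) on it from left to right. The tray is centred near (203,187), to the left of the board. The yellow and pink cubes and the pink and blue domes are decoys.

```bash
cat > h.py <<'E'
import numpy as np,cv2
def cloud(g,T=None):
    z=g["range_z"];v,u=np.mgrid[:z.shape[0],:z.shape[1]]
    P=np.stack([(u-g["cx"])/g["fx"]*z,(v-g["cy"])/g["fy"]*z,z],-1)
    M=T if T is not None else np.linalg.inv(g["camera_from_world"])
    W=P@M[:3,:3].T+M[:3,3]; W[z<=0]=np.nan
    return W
def wristT(g,s):
    from scipy.spatial.transform import Rotation as R
    w,x,y,zz=s["ee_rot"];T=np.eye(4);T[:3,:3]=R.from_quat([x,y,zz,w]).as_matrix();T[:3,3]=s["tcp_pos"]
    return T@g["T_tool_cam"]
def rect(p):
    (c,wh,a)=cv2.minAreaRect(p.astype(np.float32)); 
    if wh[0]>wh[1]: a-=90
    # a: angle of the short side relative x
    a=(a+90)%180-90
    return np.round(c,4),np.round(sorted(wh),4),round(np.radians(a),4)
E
python3 - <<'E'
import numpy as np,cv2
from h import *
g=dict(np.load("top0.npz"));W=cloud(g)
def box(u0,u1,v0,v1): 
    return W[v0:v1,u0:u1].reshape(-1,3)
print("table z",np.nanmedian(box(250,310,180,260)[:,2]))
b=box(312,460,170,225); b=b[b[:,2]>0.010]
print("board",rect(b[:,:2]), "n",len(b))
print("board z hist",np.histogram(b[:,2],bins=np.arange(0,.1,.005)))
t=box(128,280,145,228); t=t[(t[:,2]>0.006)]
print("tray",rect(t[:,:2]),np.histogram(t[:,2],bins=np.arange(0,.05,.003)))
n,l,st,c=cv2.connectedComponentsWithStats(((np.nan_to_num(W[...,2])>0.035)*1).astype(np.uint8))
for i in range(1,n):
    if st[i,4]<60: continue
    m=l==i;p=W[m]
    q=p[p[:,2]>p[:,2].max()-0.01]
    print(st[i],np.round(p.max(0),3),rect(p[:,:2]),"topc",np.round(q.mean(0),4),rect(q[:,:2]))
E
```

```text
table z 0.00043949497865958254
board (array([ 0.556 , -0.1976]), array([0.0743, 0.2803]), np.float64(0.0182)) n 4508
board z hist (array([   0,    0,   87, 1840, 1054,   93,   75,   22,   23,   16,   23,
         32,  311,  517,  195,   90,   72,   56,    2]), array([0.   , 0.005, 0.01 , 0.015, 0.02 , 0.025, 0.03 , 0.035, 0.04 ,
       0.045, 0.05 , 0.055, 0.06 , 0.065, 0.07 , 0.075, 0.08 , 0.085,
       0.09 , 0.095]))
tray (array([0.5917, 0.1884]), array([0.1715, 0.3305]), np.float64(-0.0651)) (array([   0,    0,  108, 1150, 2153, 1161,  258,   23,    0,    0,    0,
          0,    0,    0,    0,    0]), array([0.   , 0.003, 0.006, 0.009, 0.012, 0.015, 0.018, 0.021, 0.024,
       0.027, 0.03 , 0.033, 0.036, 0.039, 0.042, 0.045, 0.048]))
[ 206   52   82   38 1736] [0.855 0.17  0.082] (array([0.814 , 0.0881]), array([0.0513, 0.1673]), np.float64(0.1988)) topc [0.8191 0.0621 0.0754] (array([0.8172, 0.0725]), array([0.0509, 0.1355]), np.float64(0.1951))
[ 137   63   42   40 1225] [0.829 0.301 0.105] (array([0.797 , 0.2676]), array([0.0642, 0.0658]), np.float64(-0.0084)) topc [0.7989 0.
[... 2488 characters left out ...]
0.0443, 0.0456]), np.float64(0.295))
[439 234  15  13 164] [ 0.475 -0.307  0.066] (array([ 0.4626, -0.319 ]), array([0.0249, 0.0252]), np.float64(-1.5312)) topc [ 0.4626 -0.3199  0.0611] (array([ 0.4618, -0.3199]), array([0.0225, 0.0227]), np.float64(-0.0199))
[402 242  15  14 156] [ 0.46  -0.23   0.067] (array([ 0.4471, -0.2425]), array([0.0248, 0.0267]), np.float64(1.0316)) topc [ 0.447  -0.2437  0.0612] (array([ 0.447, -0.244]), array([0.0224, 0.0229]), np.float64(-0.0058))
[   0  353   51   45 1279] [0.245 0.56  0.14 ] (array([0.2121, 0.5324]), array([0.0546, 0.0606]), np.float64(-1.4353)) topc [0.2125 0.5417 0.1351] (array([0.2125, 0.5414]), array([0.0043, 0.011 ]), np.float64(-1.3134))
```

```bash
cat >> h.py <<'E'
def go(x,y,z,phi,s=None):
    from scipy.spatial.transform import Rotation as R
    if s is None:
        from station import read_state
        s=read_state()
    w,a,b,c=s["ee_rot"];M=R.from_quat([a,b,c,w]).as_matrix()
    p0=np.arctan2(M[1,1],M[0,1]); az=-(phi-p0)
    X=np.array([-np.sin(phi),np.cos(phi),0]);Y=np.array([np.cos(phi),np.sin(phi),0])
    d=(np.array([x,y,z])-s["tcp_pos"])*100
    tx,ty=M[2,0],M[2,1]
    print(f"t={s['time_s']:.1f} turn az {az:.3f}; then cm dx {d@X:.2f} dy {d@Y:.2f} dz {-d[2]:.2f} | tilt {tx:.3f} {ty:.3f} F {np.round(s['wrist_force'],1)} grip {s['grip_width']:.3f} tcp {np.round(s['tcp_pos'],4)}")
E
python3 - <<'E'
import numpy as np,cv2
from h import *
g=dict(np.load("top0.npz"));W=cloud(g)
m=(np.nan_to_num(W[...,2])>0.0055).astype(np.uint8); m[:,:100]=0;m[:,290:]=0;m[:120]=0
n,l,st,c=cv2.connectedComponentsWithStats(m)
for i in range(1,n):
    if st[i,4]<60: continue
    p=W[l==i]; print(st[i],rect(p[:,:2]),np.round(np.nanpercentile(p[:,2],[5,50,95]),4))
    if st[i,4]>2000:
        C,wh,a=rect(p[:,:2]); print("corners",cv2.boxPoints(cv2.minAreaRect(p[:,:2].astype(np.float32))).round(4).tolist())
        d=np.array(cv2.boxPoints(cv2.minAreaRect(p[:,:2].astype(np.float32))))
        th=None
        e=d[1]-d[0]; f=d[2]-d[1]; L=e if np.hypot(*e)>np.hypot(*f) else f
        L=L*np.sign(L[1]); th=np.arctan2(-L[0],L[1]); print("theta",th)
        ya=np.array([-np.sin(th),np.cos(th)])
        for y in(-.102,-.034,.034,.102): print(y,(C+y*ya).round(4))
E
```

```text
[ 170  121   50   40 1009] (array([0.6855, 0.2077]), array([0.046 , 0.1009]), np.float64(0.4762)) [0.0131 0.0181 0.0213]
[ 136  152  134   70 4506] (array([0.5876, 0.1918]), array([0.078, 0.281]), np.float64(0.2707)) [0.0098 0.0134 0.0174]
corners [[0.5123999714851379, 0.31679999828338623], [0.5875999927520752, 0.04600000008940697], [0.6628000140190125, 0.06689999997615814], [0.5875999927520752, 0.3375999927520752]]
theta 0.27073005
-0.102 [0.6149 0.0935]
-0.034 [0.5967 0.159 ]
0.034 [0.5785 0.2246]
0.102 [0.5603 0.2901]
[ 229  286   61   44 1111] (array([0.3301, 0.0708]), array([0.0885, 0.1266]), np.float64(0.0755)) [0.0156 0.0245 0.0283]
```

```bash
python3 - <<'E'
import numpy as np,cv2
from h import *
g=dict(np.load("top0.npz"));W=cloud(g);px=g["pixels"]
hsv=cv2.cvtColor(px,cv2.COLOR_RGB2HSV)
sub=px[150:225,130:280]; cv2.imwrite("pics/tray0.png",cv2.resize(sub[:,:,::-1],None,fx=5,fy=5,interpolation=cv2.INTER_NEAREST))
# floors: lower value inside tray
M=np.linalg.inv(g["camera_from_world"])
gray=px.min(2).astype(int)
print(gray[196,136:215].tolist()); 
for t in (150,160,165,170,180,190):
    m=(gray>t).astype(np.uint8); m[:,:128]=0;m[:,280:]=0;m[:150]=0;m[228:]=0
    v,u=np.nonzero(m)
    if len(u)<50: continue
    d=np.stack([(u-g["cx"])/g["fx"],(v-g["cy"])/g["fy"],np.ones(len(u))],1)@M[:3,:3].T
    k=(0.014-M[2,3])/d[:,2]; P=(M[:3,3]+d*k[:,None])[:,:2]
    print(t,len(u),rect(P))
E
```

```text
[74, 98, 140, 144, 143, 124, 79, 83, 89, 92, 91, 90, 92, 91, 89, 90, 91, 93, 96, 90, 92, 93, 93, 91, 94, 93, 92, 93, 90, 91, 92, 92, 90, 96, 115, 142, 144, 135, 102, 77, 88, 89, 87, 90, 91, 90, 86, 93, 91, 90, 88, 89, 91, 89, 95, 94, 93, 96, 96, 94, 97, 93, 90, 87, 91, 92, 97, 122, 141, 144, 133, 102, 78, 88, 91, 94, 96, 96, 99]
150 103 (array([0.6125, 0.1998]), array([0.1274, 0.2762]), np.float64(0.2657))
```

View pics/tray0.png

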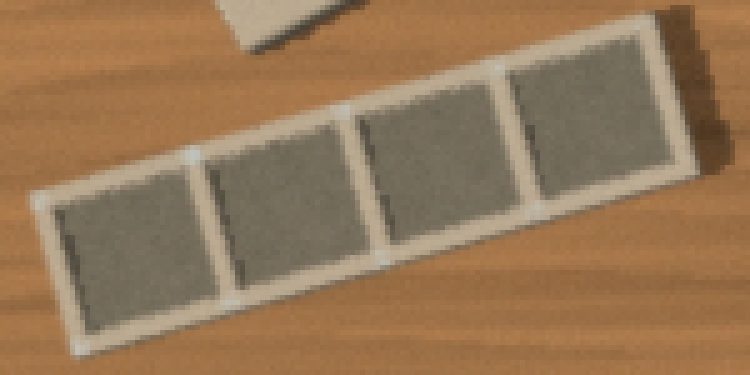

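```bash
python3 -c "
from h import *
go(0.554,-0.0962,0.14,0.018)"
```

```text
t=0.1 turn az 1.204; then cm dx -64.25 dy 34.62 dz 10.75 | tilt 0.000 -0.001 F [ 0.6 -0.7  0.8] grip 1.001 tcp [0.1963 0.54   0.2475]
```

```bash
python3 - <<'E'
import numpy as np
g=dict(np.load("top0.npz"));M=np.linalg.inv(g["camera_from_world"])
P=[]
for a,b in [(32,192),(78,355),(697,172),(652,12)]:
    u,v=130+a/5-.5,150+b/5-.5
    d=M[:3,:3]@[(u-g["cx"])/g["fx"],(v-g["cy"])/g["fy"],1]
    P.append((M[:3,3]+d*(.015-M[2,3])/d[2])[:2])
P=np.array(P);print(P.round(4),P.mean(0))
for L in(P[0]-P[3],P[1]-P[2]): print(np.hypot(*L),np.arctan2(-L[0],L[1]))
L=P[0]-P[1];print(np.hypot(*L))
C=P.mean(0);th=.2705
for y in(-.102,-.034,.034,.102): print(y,(C+y*np.array([-np.sin(th),np.cos(th)])).round(4))
E
```

```text
[[0.5857 0.3349]
 [0.5151 0.3152]
 [0.5886 0.0479]
 [0.6582 0.0663]] [0.58689736 0.19104965]
0.27823729037500244 0.2634850253912482
0.27724654162314477 0.26805878141761
0.0732976186588781
-0.102 [0.6142 0.0928]
-0.034 [0.596  0.1583]
0.034 [0.5778 0.2238]
0.102 [0.5596 0.2893]
```

```bash
python3 -m crank '[[0,0,0,0,0,0.15,1],[0,0,0,0,0,0.15,1],[0,0,0,0,0,0.15,1],[0,0,0,0,0,0.15,1],[0,0,0,0,0,0.15,1],[0,0,0,0,0,0.15,1],[0,0,0,0,0,0.15,1],[0,0,0,0,0,0.15,1]]' 40 && python3 -m crank '[[-4,2.1,0,0,0,0,1],[-4,2.1,0,0,0,0,1],[-4,2.1,0,0,0,0,1],[-4,2.1,0,0,0,0,1],[-4,2.1,0,0,0,0,1],[-4,2.1,0,0,0,0,1],[-4,2.1,0,0,0,0,1],[-4,2.1,0,0,0,0,1]]' && python3 -m crank '[[-4,2.1,0.5,0,0,0,1],[-4,2.1,0.5,0,0,0,1],[-4,2.1,0.5,0,0,0,1],[-4,2.1,0.5,0,0,0,1],[-4,2.1,0.5,0,0,0,1],[-4,2.1,0.5,0,0,0,1],[-2,2.1,0.5,0,0,0,1],[0,2,0,0,0,0,1],[0,0,0,0,0,0,1]]'; python3 -c "
from h import *
go(0.554,-0.0962,0.14,0.018)"
```

```text
time_s: 0.95
tcp_pos: [0.1964, 0.5401, 0.2479]
ee_rot: [0.0, 0.701, 0.713, -0.0]
wrist_force: [-0.1, -0.8, 0.7]
grip_width: 1.002
time_s: 1.75
tcp_pos: [0.3719, 0.2224, 0.2482]
ee_rot: [0.0, 0.699, 0.715, 0.0]
wrist_force: [1.0, 0.3, -0.2]
grip_width: 1.001
time_s: 2.65
tcp_pos: [0.5453, -0.033, 0.2127]
ee_rot: [-0.0, 0.7, 0.714, 0.0]
wrist_force: [-0.1, 0.3, -0.4]
grip_width: 0.996
t=2.6 turn az 0.003; then cm dx -6.34 dy 0.76 dz 7.27 | tilt 0.000 -0.000 F [-0.1  0.3 -0.4] grip 0.996 tcp [ 0.5453 -0.033   0.2127]
```

```bash
python3 -m crank '[[-3.2,0.4,0,0,0,0,1],[-3.1,0.4,0,0,0,0,1],[0,0,3,0,0,0,1],[0,0,3,0,0,0,1],[0,0,0,0,0,0,1]]'; cat > look.py <<'E'
import sys
from station import *
from h import *
s=read_state(); g=get_image("wrist"); 
cv2.imwrite(f"pics/{sys.argv[1]}.png",g["pixels"][:,:,::-1])
W=cloud(g,wristT(g,s)); np.save(sys.argv[1]+".npy",W)
for zlo in (0.035,):
    m=((np.nan_to_num(W[...,2])>zlo)&(np.nan_to_num(W[...,2])<.095)).astype(np.uint8)
    n,l,st,c=cv2.connectedComponentsWithStats(m)
    for i in range(1,n):
        if st[i,4]<300: continue
        p=W[l==i]; q=p[p[:,2]>p[:,2].max()-.007]; print(st[i],rect(p[:,:2]),np.round(p[:,2].max(),4),"top",rect(q[:,:2]))
E
python3 look.py w1;  python3 -c "
from h import *
go(0.554,-0.0962,0.14,0.018)"
```

```text
time_s: 3.15
tcp_pos: [0.5497, -0.0932, 0.1488]
ee_rot: [-0.005, 0.699, 0.715, -0.002]
wrist_force: [-0.9, 0.2, 0.1]
grip_width: 1.007
[ 306  184   48   56 2076] (array([ 0.5535, -0.0949]), array([0.0357, 0.0373]), np.float64(-1.4554)) 0.0891 top (array([ 0.5536, -0.096 ]), array([0.015 , 0.0162]), np.float64(0.0087))
[ 306  252   40  103 3417] (array([ 0.5542, -0.1847]), array([0.032 , 0.0858]), np.float64(0.0571)) 0.0785 top (array([ 0.5542, -0.1819]), array([0.0306, 0.0794]), np.float64(0.0487))
t=3.2 turn az 0.005; then cm dx -0.25 dy 0.26 dz 1.14 | tilt 0.002 -0.005 F [ 0.  -0.2  0.8] grip 1.001 tcp [ 0.5514 -0.0937  0.1514]
```

View pics/w1.png

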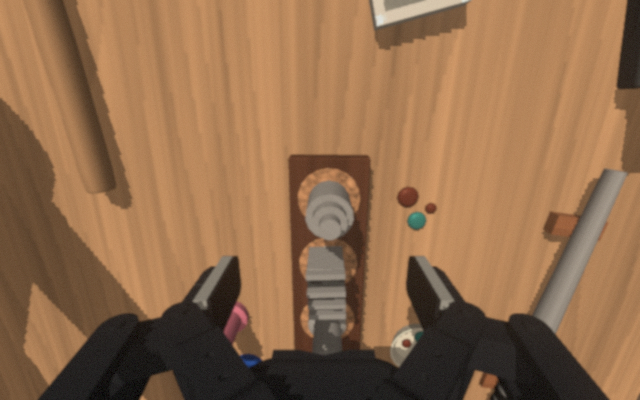

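```bash
python3 -m crank '[[-0.25,0.25,0,0,0,0,1],[0,0,3,0,0,0,1],[0,0,3,0,0,0,1],[0,0,2,0,0,0,1],[0,0,0,0,0,0,1],[0,0,0,0,0,0,1]]'; python3 -c "
from h import *
go(0.554,-0.0962,0.043,0.018)"
```

```text
time_s: 3.8
tcp_pos: [0.5574, -0.0977, 0.0753]
ee_rot: [0.001, 0.699, 0.715, 0.001]
wrist_force: [0.6, -0.2, 0.5]
grip_width: 1.001
t=3.8 turn az 0.004; then cm dx 0.16 dy -0.34 dz 3.23 | tilt -0.001 0.003 F [ 0.6 -0.2  0.5] grip 1.001 tcp [ 0.5574 -0.0977  0.0753]
```

```bash
python3 -m crank '[[0,0,0,0,0,0,1],[0,0,0,0,0,0,1]]'; python3 -c "
from h import *
go(0.554,-0.0962,0.043,0.018)"
```

```text
time_s: 4.0
tcp_pos: [0.5576, -0.0979, 0.0754]
ee_rot: [0.002, 0.699, 0.715, 0.001]
wrist_force: [-0.1, -0.8, -0.1]
grip_width: 1.003
t=4.0 turn az 0.004; then cm dx 0.18 dy -0.35 dz 3.24 | tilt -0.001 0.003 F [-0.1 -0.8 -0.1] grip 1.003 tcp [ 0.5576 -0.0979  0.0754]
```

```bash
python3 -m crank '[[0.2,-0.35,0,0,0,0,1],[0,0,1.6,0,0,0,1],[0,0,1.6,0,0,0,1],[0,0,0,0,0,0,1],[0,0,0,0,0,0,1]]'; python3 -c "
from h import *
go(0.554,-0.0962,0.043,0.018)"; python3 look.py w2
```

```text
time_s: 4.5
tcp_pos: [0.5525, -0.0954, 0.0416]
ee_rot: [-0.0, 0.699, 0.715, -0.0]
wrist_force: [0.1, 0.4, 0.4]
grip_width: 0.999
t=4.5 turn az 0.004; then cm dx -0.08 dy 0.15 dz -0.14 | tilt 0.000 -0.000 F [0.1 0.4 0.4] grip 0.999 tcp [ 0.5525 -0.0954  0.0416]
[ 283  236   87  119 8028] (array([ 0.5541, -0.1107]), array([0.0375, 0.0681]), np.float64(0.0176)) 0.0887 top (array([ 0.5532, -0.0928]), array([0.0116, 0.0154]), np.float64(-1.3622))
[  88  256  154  138 7580] (array([ 0.4999, -0.0952]), array([0.0278, 0.0434]), np.float64(-1.4852)) 0.095 top (array([ 0.4999, -0.0951]), array([0.0275, 0.0434]), np.float64(-1.4852))
[ 406  256  153  138 7629] (array([ 0.6062, -0.093 ]), array([0.0284, 0.0421]), np.float64(1.5521)) 0.095 top (array([ 0.6062, -0.093 ]), array([0.0284, 0.0421]), np.float64(1.5521))
```

View pics/w2.png

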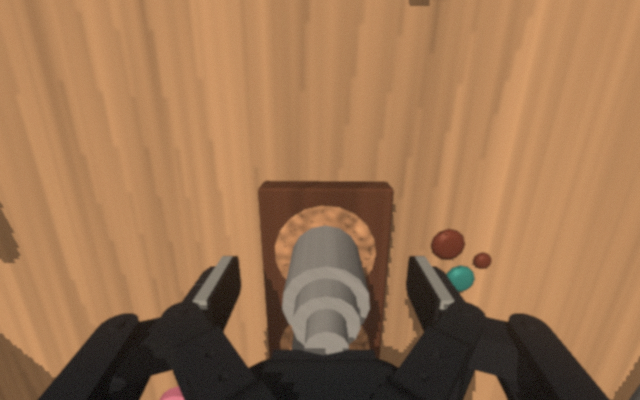

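```bash
python3 -m crank '[[0,0.1,0,0,0,0,0],[0,0,0,0,0,0,0],[0,0,0,0,0,0,0],[0,0,0,0,0,0,0],[0,0,0,0,0,0,0],[0,0,0,0,0,0,0],[0,0,0,0,0,0,0],[0,0,0,0,0,0,0]]' 60; python3 -c "
from h import *
go(0.554,-0.0962,0.043,0.018)"
```

```text
time_s: 5.35
tcp_pos: [0.5539, -0.0956, 0.042]
ee_rot: [0.0, 0.699, 0.715, 0.0]
wrist_force: [-1.6, 0.8, 5.1]
grip_width: 0.43
t=5.3 turn az 0.004; then cm dx -0.06 dy 0.01 dz -0.10 | tilt -0.000 0.001 F [-1.6  0.8  5.1] grip 0.430 tcp [ 0.5539 -0.0956  0.042 ]
```

```bash
python3 -m crank '[[0,0,-0.5,0,0,0,0],[0,0,-1.5,0,0,0,0],[0,0,-2.5,0,0,0,0],[0,0,-3,0,0,0,0],[0,0,-2,0,0,0,0],[0,0,0,0,0,0,0],[0,0,0,0,0,0,0]]'; python3 -c "
from h import *
go(0.5596,0.2893,0.12,0.27)"
```

```text
time_s: 6.05
tcp_pos: [0.5533, -0.0953, 0.1361]
ee_rot: [-0.0, 0.699, 0.715, -0.0]
wrist_force: [0.3, -0.4, -4.8]
grip_width: 0.428
t=6.0 turn az -0.248; then cm dx 36.90 dy 10.87 dz 1.61 | tilt 0.000 -0.000 F [ 0.3 -0.4 -4.8] grip 0.428 tcp [ 0.5533 -0.0953  0.1361]
```

```bash
python3 -m crank '[[0,0,0,0,0,-0.08,0],[0,0,0,0,0,-0.09,0],[0,0,0,0,0,-0.08,0]]' && python3 -m crank '[[1,0.3,0,0,0,0,0],[2,0.6,0,0,0,0,0],[3,0.9,0,0,0,0,0],[4,1.2,0,0,0,0,0],[4,1.2,0,0,0,0,0],[4,1.2,0,0,0,0,0],[4,1.2,0,0,0,0,0],[4,1.2,0,0,0,0,0],[4,1.2,0,0,0,0,0],[3.5,1,0,0,0,0,0],[2,0.6,0,0,0,0,0],[1.4,0.3,0,0,0,0,0]]' && python3 -m crank '[[0,0,0,0,0,0,0],[0,0,0,0,0,0,0],[0,0,0,0,0,0,0]]'; python3 -c "
from h import *
go(0.5596,0.2893,0.034,0.27)"
```

```text
time_s: 6.35
tcp_pos: [0.552, -0.0948, 0.1339]
ee_rot: [-0.002, 0.603, 0.797, -0.001]
wrist_force: [0.0, -0.0, -4.2]
grip_width: 0.432
time_s: 7.55
tcp_pos: [0.5578, 0.2914, 0.1347]
ee_rot: [-0.001, 0.605, 0.797, -0.001]
wrist_force: [0.3, -0.2, -4.7]
grip_width: 0.428
time_s: 7.85
tcp_pos: [0.5594, 0.2882, 0.1359]
ee_rot: [-0.0, 0.605, 0.796, -0.001]
wrist_force: [0.2, 0.6, -4.0]
grip_width: 0.429
t=7.8 turn az 0.000; then cm dx 0.10 dy 0.05 dz 10.19 | tilt -0.000 -0.001 F [ 0.2  0.6 -4. ] grip 0.429 tcp [0.5594 0.2882 0.1359]
```

```bash
python3 -m crank '[[0.1,0,1.5,0,0,0,0],[0,0,3,0,0,0,0],[0,0,3,0,0,0,0],[0,0,1.7,0,0,0,0],[0,0,0.5,0,0,0,0],[0,0,0,0,0,0,0],[0,0,0,0,0,0,0]]' ; python3 -m crank '[[0,0,0.2,0,0,0,0],[0,0,0.1,0,0,0,0],[0,0,0,0,0,0,0],[0,0,0,0,0,0,0]]'; python3 -c "
from h import *
go(0.5596,0.2893,0.034,0.27)"
```

```text
time_s: 8.55
tcp_pos: [0.5605, 0.2905, 0.0409]
ee_rot: [0.001, 0.605, 0.796, 0.001]
wrist_force: [0.1, 0.6, -4.1]
grip_width: 0.425
time_s: 8.95
tcp_pos: [0.5593, 0.2903, 0.0366]
ee_rot: [0.0, 0.605, 0.796, 0.0]
wrist_force: [1.0, -1.2, -4.2]
grip_width: 0.43
t=8.9 turn az 0.002; then cm dx -0.11 dy 0.00 dz 0.26 | tilt -0.000 0.000 F [ 1.  -1.2 -4.2] grip 0.430 tcp [0.5593 0.2903 0.0366]
```

```bash
python3 -m crank '[[0,0,0.2,0,0,0,0],[0,0,0.1,0,0,0,0],[0,0,0,0,0,0,0],[0,0,0,0,0,0,0]]';python3 -m crank '[[0,0,0.1,0,0,0,0],[0,0,0,0,0,0,0],[0,0,0,0,0,0,0]]'
```

```text
time_s: 9.35
tcp_pos: [0.5591, 0.2902, 0.0332]
ee_rot: [-0.0, 0.605, 0.796, -0.0]
wrist_force: [0.7, 0.1, -3.0]
grip_width: 0.432
time_s: 9.65
tcp_pos: [0.5593, 0.2903, 0.033]
ee_rot: [0.0, 0.605, 0.796, -0.0]
wrist_force: [-3.6, -1.5, 3.9]
grip_width: 0.432
```

```bash
python3 -m crank '[[0,0,0,0,0,0,0.55],[0,0,0,0,0,0,0.7],[0,0,0,0,0,0,0.7],[0,0,0,0,0,0,0.7],[0,0,0,0,0,0,0.7]]'; python3 -m crank '[[0,0,-0.5,0,0,0,0.7],[0,0,-2,0,0,0,0.7],[0,0,-3,0,0,0,0.7],[0,0,-4,0,0,0,0.7],[0,0,-2,0,0,0,0.7],[0,0,0,0,0,0,1],[0,0,0,0,0,0,1],[0,0,0,0,0,0,1]]'; python3 look.py w3; python3 -c "
from h import *
go(0.5535,-0.1652,0.14,0.05)"
```

```text
time_s: 10.15
tcp_pos: [0.5593, 0.2903, 0.0323]
ee_rot: [0.0, 0.605, 0.796, 0.0]
wrist_force: [0.6, -0.1, -0.3]
grip_width: 0.702
time_s: 10.95
tcp_pos: [0.558, 0.2899, 0.1454]
ee_rot: [-0.001, 0.605, 0.796, -0.001]
wrist_force: [-0.7, 1.1, -0.2]
grip_width: 1.001
[ 591  109   49   95 3224] (array([0.7651, 0.3918]), array([0.0276, 0.0679]), np.float64(0.2951)) 0.0774 top (array([0.76  , 0.3795]), array([0.0067, 0.0378]), np.float64(0.6069))
[ 302  182   48   51 1871] (array([0.5596, 0.2905]), array([0.0363, 0.0374]), np.float64(-1.3907)) 0.0802 top (array([0.5594, 0.2897]), array([0.0151, 0.0155]), np.float64(0.2712))
[ 526  254  114  100 6063] (array([0.7857, 0.2751]), array([0.0419, 0.0693]), np.float64(-0.3432)) 0.095 top (array([0.7792, 0.2754]), array([0.0211, 0.0571]), np.float64(-0.2418))
t=11.0 turn az 0.222; then cm dx -45.43 dy -2.72 dz 0.52 | tilt -0.000 -0.004 F [0.1 0.3 0.1] grip 1.003 tcp [0.558  0.2899 0.1452]
```

View pics/w3.png

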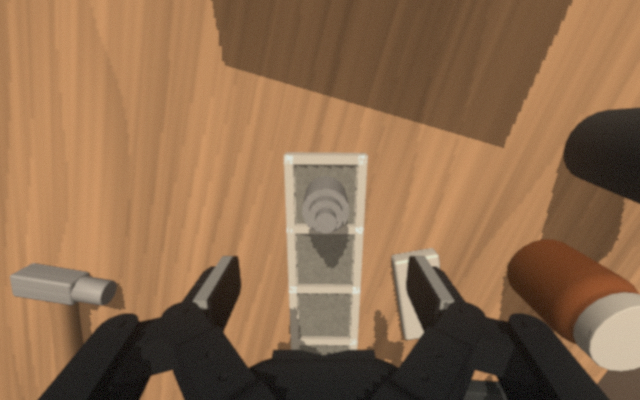

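```bash
python3 -m crank '[[0,0,0,0,0,0.08,1],[0,0,0,0,0,0.08,1],[0,0,0,0,0,0.06,1]]' && python3 -m crank '[[-1.5,-0.1,0,0,0,0,1],[-3,-0.2,0,0,0,0,1],[-4.5,-0.25,0,0,0,0,1],[-4.5,-0.25,0,0,0,0,1],[-4.5,-0.25,0,0,0,0,1],[-4.5,-0.25,0,0,0,0,1],[-4.5,-0.25,0,0,0,0,1],[-4.5,-0.25,0,0,0,0,1],[-4.5,-0.25,0,0,0,0,1],[-4.5,-0.25,0,0,0,0,1],[-3,-0.3,0,0,0,0,1],[-1.9,-0.1,0,0,0,0,1]]' && python3 -m crank '[[0,0,0,0,0,0,1],[0,0,0,0,0,0,1],[0,0,0,0,0,0,1]]'; python3 look.py w4; python3 -c "
from h import *
go(0.5533,-0.1652,0.043,0.05)"
```

```text
time_s: 11.3
tcp_pos: [0.5583, 0.2899, 0.1455]
ee_rot: [-0.001, 0.69, 0.724, -0.001]
wrist_force: [0.2, -0.2, 0.6]
grip_width: 0.998
time_s: 12.5
tcp_pos: [0.5545, -0.1674, 0.1465]
ee_rot: [-0.001, 0.689, 0.725, -0.0]
wrist_force: [0.2, 0.0, 0.4]
grip_width: 1.0
time_s: 12.8
tcp_pos: [0.5557, -0.1631, 0.1469]
ee_rot: [-0.001, 0.688, 0.726, 0.0]
wrist_force: [0.6, -0.2, -0.8]
grip_width: 0.998
[ 298  179   44   67 2776] (array([ 0.553 , -0.1646]), array([0.032 , 0.0446]), np.float64(0.0518)) 0.0729 top (array([ 0.5531, -0.1647]), array([0.0319, 0.0447]), np.float64(0.0587))
[ 302  256   34   55 1541] (array([ 0.5554, -0.2281]), array([0.0258, 0.0263]), np.float64(-0.7621)) 0.0859 top (array([ 0.5552, -0.2281]), array([0.0213, 0.023 ]), np.float64(-1.4865))
[180 264  31  34 412] (array([ 0.4416, -0.2369]), array([0.0113, 0.0233]), np.float64(-0.7333)) 0.0649 top (array([ 0.442 , -0.2377]), array([0.0079, 0.0195]), np.float64(-0.6122))
[ 293  311   50   44 1883] (array([ 0.5576, -0.288 ]), array([0.0217, 0.0444]), np.float64(-1.4327)) 0.0689 top (array([ 0.5573, -0.2882]), array([0.0213, 0.044 ]), np.float64(-1.4481))
t=12.8 turn az 0.004; then cm dx -0.20 dy -0.26 dz 10.40 | tilt 0.001 -0.001 F [ 0.2  0.5 -0.2] grip 0.997 tcp [ 0.5558 -0.1631  0.147 ]
```

View pics/w4.png

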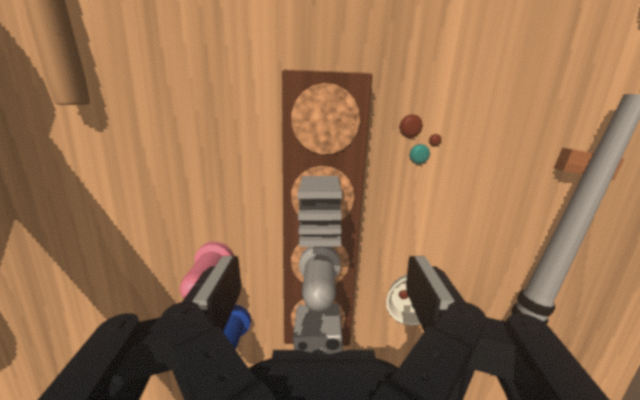

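```bash
python3 -m crank '[[-0.2,-0.25,0,0,0,0,0.85],[0,0,2,0,0,0,0.85],[0,0,4,0,0,0,0.85],[0,0,3,0,0,0,0.85],[0,0,1.3,0,0,0,0.85],[0,0,0,0,0,0,0.85],[0,0,0,0,0,0,0.85],[0,0,0,0,0,0,0.85]]'; python3 -c "
from h import *
go(0.5533,-0.1652,0.043,0.05)"
```

```text
time_s: 13.65
tcp_pos: [0.555, -0.1674, 0.0465]
ee_rot: [0.002, 0.688, 0.725, 0.001]
wrist_force: [-0.6, 0.3, 0.0]
grip_width: 0.847
t=13.7 turn az 0.002; then cm dx 0.22 dy -0.16 dz 0.35 | tilt -0.002 0.003 F [-0.6  0.3  0. ] grip 0.847 tcp [ 0.555  -0.1674  0.0465]
```

```bash
python3 -m crank '[[0.2,-0.15,0.35,0,0,0,0.85],[0,0,0,0,0,0,0.85],[0,0,0,0,0,0,0.7],[0,0,0,0,0,0,0],[0,0,0,0,0,0,0],[0,0,0,0,0,0,0],[0,0,0,0,0,0,0],[0,0,0,0,0,0,0],[0,0,0,0,0,0,0]]' 60;python3 -c "
from h import *
go(0.5533,-0.1652,0.043,0.05)"; python3 -m crank '[[0,0,-0.5,0,0,0,0],[0,0,-1.5,0,0,0,0],[0,0,-2.5,0,0,0,0],[0,0,-3,0,0,0,0],[0,0,-2,0,0,0,0],[0,0,0,0,0,0,0],[0,0,0,0,0,0,0]]'; python3 -c "
from h import *
go(0.5778,0.2240,0.12,0.27)"
```

```text
time_s: 14.55
tcp_pos: [0.5522, -0.1649, 0.0411]
ee_rot: [0.0, 0.689, 0.725, 0.0]
wrist_force: [0.4, -0.3, 3.0]
grip_width: 0.368
t=14.6 turn az 0.002; then cm dx -0.03 dy 0.11 dz -0.19 | tilt -0.000 0.001 F [ 0.4 -0.3  3. ] grip 0.368 tcp [ 0.5522 -0.1649  0.0411]
time_s: 15.25
tcp_pos: [0.5514, -0.1646, 0.1356]
ee_rot: [-0.0, 0.688, 0.725, -0.0]
wrist_force: [0.0, 1.2, -4.5]
grip_width: 0.364
t=15.2 turn az -0.218; then cm dx 36.74 dy 12.91 dz 1.56 | tilt 0.000 -0.000 F [ 0.   1.2 -4.5] grip 0.364 tcp [ 0.5514 -0.1646  0.1356]
```

```bash
python3 -m crank '[[0,0,0,0,0,-0.07,0],[0,0,0,0,0,-0.08,0],[0,0,0,0,0,-0.07,0]]' && python3 -m crank '[[1,0.35,0,0,0,0,0],[2,0.7,0,0,0,0,0],[3,1.05,0,0,0,0,0],[4,1.4,0,0,0,0,0],[4,1.4,0,0,0,0,0],[4,1.4,0,0,0,0,0],[4,1.4,0,0,0,0,0],[4,1.4,0,0,0,0,0],[4,1.4,0,0,0,0,0],[3.5,1.2,0,0,0,0,0],[2,0.7,0,0,0,0,0],[1.2,0.5,0,0,0,0,0]]' && python3 -m crank '[[0,0,0,0,0,0,0],[0,0,0,0,0,0,0],[0,0,0,0,0,0,0]]'; python3 -c "
from h import *
go(0.5778,0.2240,0.032,0.27)"
```

```text
time_s: 15.55
tcp_pos: [0.5502, -0.1639, 0.1333]
ee_rot: [-0.002, 0.603, 0.797, -0.0]
wrist_force: [0.2, -0.8, -3.7]
grip_width: 0.366
time_s: 16.75
tcp_pos: [0.5758, 0.2258, 0.1342]
ee_rot: [-0.001, 0.604, 0.797, -0.001]
wrist_force: [0.5, -0.0, -3.6]
grip_width: 0.368
time_s: 17.05
tcp_pos: [0.5774, 0.2221, 0.1355]
ee_rot: [-0.0, 0.605, 0.796, -0.0]
wrist_force: [-0.1, 0.1, -4.4]
grip_width: 0.37
t=17.1 turn az 0.000; then cm dx 0.17 dy 0.09 dz 10.35 | tilt -0.000 -0.001 F [-0.1  0.1 -4.4] grip 0.370 tcp [0.5774 0.2221 0.1355]
```

```bash
python3 -m crank '[[0.2,0.1,1.5,0,0,0,0],[0,0,3,0,0,0,0],[0,0,3,0,0,0,0],[0,0,1.7,0,0,0,0],[0,0,0.5,0,0,0,0],[0,0,0.2,0,0,0,0],[0,0,0,0,0,0,0],[0,0,0,0,0,0,0],[0,0,0,0,0,0,0]]' ; python3 -m crank '[[0,0,0.1,0,0,0,0],[0,0,0.1,0,0,0,0],[0,0,0,0,0,0,0],[0,0,0,0,0,0,0]]'; python3 -m crank '[[0,0,0.1,0,0,0,0],[0,0,0,0,0,0,0],[0,0,0,0,0,0,0]]';python3 -c "
from h import *
go(0.5778,0.2240,0.032,0.27)"
```

```text
time_s: 17.95
tcp_pos: [0.5789, 0.2258, 0.0382]
ee_rot: [0.001, 0.605, 0.796, 0.001]
wrist_force: [0.3, -0.1, -5.1]
grip_width: 0.367
time_s: 18.35
tcp_pos: [0.5778, 0.2256, 0.0347]
ee_rot: [-0.0, 0.605, 0.796, -0.0]
wrist_force: [0.4, -0.0, -4.8]
grip_width: 0.368
time_s: 18.65
tcp_pos: [0.5779, 0.2256, 0.0337]
ee_rot: [-0.0, 0.605, 0.796, -0.0]
wrist_force: [-0.4, 0.1, -4.2]
grip_width: 0.368
t=18.6 turn az 0.002; then cm dx -0.15 dy -0.05 dz 0.17 | tilt 0.000 -0.000 F [-0.4  0.1 -4.2] grip 0.368 tcp [0.5779 0.2256 0.0337]
```

```bash
python3 -m crank '[[0,0,0.1,0,0,0,0],[0,0,0,0,0,0,0],[0,0,0,0,0,0,0]]';python3 -m crank '[[0,0,0.1,0,0,0,0],[0,0,0,0,0,0,0],[0,0,0,0,0,0,0]]'
```

```text
time_s: 18.95
tcp_pos: [0.5779, 0.2256, 0.0328]
ee_rot: [-0.0, 0.605, 0.796, -0.0]
wrist_force: [0.6, -0.3, -4.1]
grip_width: 0.368
time_s: 19.25
tcp_pos: [0.5781, 0.2256, 0.0322]
ee_rot: [0.0, 0.605, 0.796, 0.0]
wrist_force: [-1.0, -0.9, -1.1]
grip_width: 0.369
```

Contact has begun, because the load on the wrist is dropping. I'll release.

```bash
python3 -m crank '[[0,0,0.05,0,0,0,0],[0,0,0,0,0,0,0.5],[0,0,0,0,0,0,0.65],[0,0,0,0,0,0,0.65],[0,0,0,0,0,0,0.65],[0,0,0,0,0,0,0.65]]'; python3 -m crank '[[0,0,-0.5,0,0,0,0.65],[0,0,-2,0,0,0,0.65],[0,0,-3,0,0,0,0.65],[0,0,-4,0,0,0,0.65],[0,0,-2,0,0,0,0.65],[0,0,0,0,0,0,0.75],[0,0,0,0,0,0,0.75],[0,0,0,0,0,0,0.75]]'; python3 look.py w5; python3 -c "
from h import *
go(0.556,-0.2292,0.14,0.02)"
```

```text
time_s: 19.85
tcp_pos: [0.578, 0.2256, 0.0313]
ee_rot: [0.0, 0.605, 0.796, 0.0]
wrist_force: [0.4, -0.6, -0.2]
grip_width: 0.652
time_s: 20.65
tcp_pos: [0.5767, 0.2254, 0.1444]
ee_rot: [-0.001, 0.605, 0.796, -0.001]
wrist_force: [-0.5, 0.2, -0.8]
grip_width: 0.75
[ 618   31   22   77 1133] (array([0.7654, 0.3833]), array([0.0158, 0.0542]), np.float64(0.5885)) 0.0521 top (array([0.7616, 0.3811]), array([0.0068, 0.0385]), np.float64(0.6133))
[ 299   97   52   54 2188] (array([0.5593, 0.2895]), array([0.0371, 0.0373]), np.float64(0.2935)) 0.0798 top (array([0.5596, 0.2897]), array([0.0154, 0.0157]), np.float64(0.3132))
[ 305  178   43   63 2567] (array([0.5783, 0.2259]), array([0.0321, 0.0448]), np.float64(0.2722)) 0.064 top (array([0.5783, 0.2258]), array([0.032 , 0.0447]), np.float64(0.2773))
[ 543  184   97  105 6364] (array([0.7818, 0.2688]), array([0.0365, 0.0686]), np.float64(0.1091)) 0.095 top (array([0.7769, 0.2636]), array([0.0161, 0.0519]), np.float64(0.2612))
[531 326  18  29 314] (array([0.7986, 0.1607]), array([0.0129, 0.0228]), np.float64(0.2573)) 0.0663 top (array([0.7985, 0.1605]), array([0.0112, 0.0235]), np.float64(0.3467))
t=20.7 turn az 0.252; then cm dx -45.41 dy -2.97 dz 0.42 | tilt 0.000 -0.004 F [-0.3 -0.1 -0.4] grip 0.752 tcp [0.5766 0.2254 0.1442]
```

View pics/w5.png

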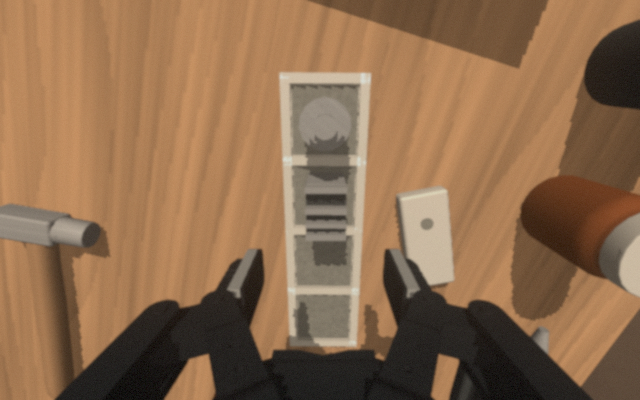

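```bash
python3 -m crank '[[0,0,0,0,0,0.08,0.75],[0,0,0,0,0,0.09,0.75],[0,0,0,0,0,0.08,0.75]]' && python3 -m crank '[[-1.5,-0.1,0,0,0,0,0.75],[-3,-0.2,0,0,0,0,0.75],[-4.5,-0.3,0,0,0,0,0.75],[-4.5,-0.3,0,0,0,0,0.75],[-4.5,-0.3,0,0,0,0,0.75],[-4.5,-0.3,0,0,0,0,0.75],[-4.5,-0.3,0,0,0,0,0.75],[-4.5,-0.3,0,0,0,0,0.75],[-4.5,-0.3,0,0,0,0,0.75],[-4.5,-0.3,0,0,0,0,0.75],[-3,-0.3,0,0,0,0,0.75],[-2,-0.1,0,0,0,0,0.75]]' && python3 -m crank '[[0,0,0,0,0,0,0.75],[0,0,0,0,0,0,0.75],[0,0,0,0,0,0,0.75]]'; python3 look.py w6; python3 -c "
from h import *
go(0.556,-0.2288,0.047,0.02)"
```

```text
time_s: 21.0
tcp_pos: [0.577, 0.2254, 0.1445]
ee_rot: [-0.001, 0.701, 0.714, -0.001]
wrist_force: [-0.3, -0.2, -0.2]
grip_width: 0.75
time_s: 22.2
tcp_pos: [0.5555, -0.2328, 0.1454]
ee_rot: [-0.001, 0.7, 0.715, -0.0]
wrist_force: [0.4, 0.5, -0.2]
grip_width: 0.751
time_s: 22.5
tcp_pos: [0.5569, -0.2285, 0.1459]
ee_rot: [-0.001, 0.699, 0.716, 0.0]
wrist_force: [-0.5, -0.8, 0.6]
grip_width: 0.747
[ 303  188   38   51 1482] (array([ 0.5557, -0.2285]), array([0.0261, 0.0264]), np.float64(-0.9562)) 0.0862 top (array([ 0.5559, -0.2292]), array([0.0221, 0.0223]), np.float64(-1.2804))
[ 170  201   43   39 1202] (array([ 0.4474, -0.2424]), array([0.0255, 0.0266]), np.float64(1.4804)) 0.0652 top (array([ 0.4471, -0.2436]), array([0.0217, 0.023 ]), np.float64(0.9412))
[ 295  253   57   66 3226] (array([ 0.559, -0.3  ]), array([0.0444, 0.0451]), np.float64(0.1265)) 0.0692 top (array([ 0.5588, -0.3001]), array([0.0439, 0.0449]), np.float64(0.1223))
t=22.6 turn az 0.004; then cm dx -0.04 dy -0.10 dz 9.90 | tilt 0.001 -0.001 F [0.4 0.7 0.3] grip 0.750 tcp [ 0.557  -0.2284  0.146 ]
```

View pics/w6.png

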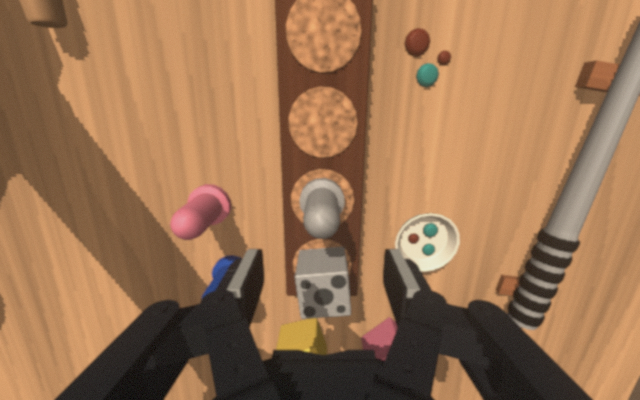

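```bash
python3 -m crank '[[0,-0.1,2,0,0,0,0.75],[0,0,3,0,0,0,0.75],[0,0,3,0,0,0,0.75],[0,0,1.3,0,0,0,0.75],[0,0,0.3,0,0,0,0.75],[0,0,0,0,0,0,0.75],[0,0,0,0,0,0,0.75],[0,0,0,0,0,0,0.75],[0,0,0,0,0,0,0.75]]'; python3 -c "
from h import *
go(0.556,-0.2288,0.047,0.02)"
```

```text
time_s: 23.45
tcp_pos: [0.5566, -0.2305, 0.0515]
ee_rot: [0.001, 0.699, 0.715, 0.0]
wrist_force: [0.3, -0.3, -0.6]
grip_width: 0.753
t=23.4 turn az 0.002; then cm dx 0.17 dy -0.06 dz 0.45 | tilt -0.001 0.002 F [ 0.3 -0.3 -0.6] grip 0.753 tcp [ 0.5566 -0.2305  0.0515]
```

```bash
python3 -m crank '[[0.15,0,0.3,0,0,0,0.75],[0,0,0,0,0,0,0.7],[0,0,0,0,0,0,0],[0,0,0,0,0,0,0],[0,0,0,0,0,0,0],[0,0,0,0,0,0,0],[0,0,0,0,0,0,0],[0,0,0,0,0,0,0]]' 60;python3 -c "
from h import *
go(0.556,-0.2288,0.047,0.02)"; python3 -m crank '[[0,0,-0.5,0,0,0,0],[0,0,-1.5,0,0,0,0],[0,0,-2.5,0,0,0,0],[0,0,-3,0,0,0,0],[0,0,-2,0,0,0,0],[0,0,0,0,0,0,0],[0,0,0,0,0,0,0]]'; python3 -c "
from h import *
go(0.596,0.1585,0.12,0.27)"
```

```text
time_s: 24.25
tcp_pos: [0.5558, -0.2286, 0.0475]
ee_rot: [-0.0, 0.699, 0.715, -0.0]
wrist_force: [-3.9, 1.2, 5.9]
grip_width: 0.314
t=24.2 turn az 0.002; then cm dx -0.02 dy 0.02 dz 0.05 | tilt -0.000 -0.000 F [-3.9  1.2  5.9] grip 0.314 tcp [ 0.5558 -0.2286  0.0475]
time_s: 24.95
tcp_pos: [0.5559, -0.2284, 0.1423]
ee_rot: [0.0, 0.699, 0.715, 0.0]
wrist_force: [-0.5, 0.9, -2.9]
grip_width: 0.312
t=24.9 turn az -0.248; then cm dx 36.22 dy 14.18 dz 2.23 | tilt -0.000 0.000 F [-0.5  0.9 -2.9] grip 0.312 tcp [ 0.5559 -0.2284  0.1423]
```

```bash
python3 -m crank '[[0,0,0,0,0,-0.08,0],[0,0,0,0,0,-0.09,0],[0,0,0,0,0,-0.08,0]]' && python3 -m crank '[[1,0.4,0,0,0,0,0],[2,0.8,0,0,0,0,0],[3,1.2,0,0,0,0,0],[4,1.55,0,0,0,0,0],[4,1.55,0,0,0,0,0],[4,1.55,0,0,0,0,0],[4,1.55,0,0,0,0,0],[4,1.55,0,0,0,0,0],[4,1.55,0,0,0,0,0],[3.4,1.3,0,0,0,0,0],[1.8,0.8,0,0,0,0,0],[1,0.4,0,0,0,0,0]]' && python3 -m crank '[[0,0,0,0,0,0,0],[0,0,0,0,0,0,0],[0,0,0,0,0,0,0]]'; python3 -c "
from h import *
go(0.596,0.1585,0.0385,0.27)"
```

```text
time_s: 25.25
tcp_pos: [0.5546, -0.2276, 0.1398]
ee_rot: [-0.002, 0.603, 0.797, -0.0]
wrist_force: [-0.8, -0.6, -2.9]
grip_width: 0.307
time_s: 26.45
tcp_pos: [0.5941, 0.1609, 0.1408]
ee_rot: [-0.001, 0.604, 0.797, -0.001]
wrist_force: [0.0, -1.3, -3.9]
grip_width: 0.314
time_s: 26.75
tcp_pos: [0.5953, 0.1571, 0.1421]
ee_rot: [-0.0, 0.605, 0.796, -0.0]
wrist_force: [0.0, 0.0, -2.7]
grip_width: 0.308
t=26.8 turn az 0.000; then cm dx 0.11 dy 0.10 dz 10.36 | tilt -0.000 -0.001 F [ 0.   0.  -2.7] grip 0.308 tcp [0.5953 0.1571 0.1421]
```

```bash
python3 -m crank '[[0.1,0.1,1.5,0,0,0,0],[0,0,3,0,0,0,0],[0,0,3,0,0,0,0],[0,0,1.7,0,0,0,0],[0,0,0.5,0,0,0,0],[0,0,0.2,0,0,0,0],[0,0,0,0,0,0,0],[0,0,0,0,0,0,0],[0,0,0,0,0,0,0]]' ; python3 -m crank '[[0,0,0.1,0,0,0,0],[0,0,0.1,0,0,0,0],[0,0,0,0,0,0,0],[0,0,0,0,0,0,0]]'; python3 -m crank '[[0,0,0.1,0,0,0,0],[0,0,0,0,0,0,0],[0,0,0,0,0,0,0]]';python3 -m crank '[[0,0,0.1,0,0,0,0],[0,0,0,0,0,0,0],[0,0,0,0,0,0,0]]'
```

```text
time_s: 27.65
tcp_pos: [0.5971, 0.1597, 0.0447]
ee_rot: [0.001, 0.605, 0.796, 0.001]
wrist_force: [-0.0, -0.3, -2.7]
grip_width: 0.311
time_s: 28.05
tcp_pos: [0.596, 0.1596, 0.0412]
ee_rot: [-0.0, 0.605, 0.796, -0.0]
wrist_force: [-0.9, 0.4, -3.3]
grip_width: 0.315
time_s: 28.35
tcp_pos: [0.5961, 0.1596, 0.0402]
ee_rot: [-0.0, 0.605, 0.796, -0.0]
wrist_force: [-0.0, -0.6, -4.1]
grip_width: 0.311
time_s: 28.65
tcp_pos: [0.5961, 0.1596, 0.0393]
ee_rot: [-0.0, 0.605, 0.796, -0.0]
wrist_force: [-0.3, 0.0, -2.5]
grip_width: 0.312
```

```bash
python3 -m crank '[[0,0,0.1,0,0,0,0],[0,0,0,0,0,0,0],[0,0,0,0,0,0,0]]';python3 -m crank '[[0,0,0.05,0,0,0,0],[0,0,0,0,0,0,0],[0,0,0,0,0,0,0]]'
```

```text
time_s: 28.95
tcp_pos: [0.5963, 0.1596, 0.0386]
ee_rot: [0.0, 0.605, 0.796, 0.0]
wrist_force: [0.4, 0.0, -0.5]
grip_width: 0.313
time_s: 29.25
tcp_pos: [0.5963, 0.1596, 0.0385]
ee_rot: [0.0, 0.605, 0.796, 0.0]
wrist_force: [-2.8, -0.6, 5.3]
grip_width: 0.308
```

```bash
python3 -m crank '[[0,0,0,0,0,0,0.45],[0,0,0,0,0,0,0.6],[0,0,0,0,0,0,0.6],[0,0,0,0,0,0,0.6],[0,0,0,0,0,0,0.6]]'; python3 -m crank '[[0,0,-0.5,0,0,0,0.6],[0,0,-2,0,0,0,0.6],[0,0,-3,0,0,0,0.6],[0,0,-4,0,0,0,0.6],[0,0,-2,0,0,0,0.6],[0,0,0,0,0,0,0.8],[0,0,0,0,0,0,0.8],[0,0,0,0,0,0,0.8]]'; python3 look.py w7; python3 -c "
from h import *
go(0.5591,-0.3002,0.14,0.122)"
```

```text
time_s: 29.75
tcp_pos: [0.5962, 0.1596, 0.0377]
ee_rot: [0.0, 0.605, 0.796, 0.0]
wrist_force: [0.2, -1.1, -0.5]
grip_width: 0.598
time_s: 30.55
tcp_pos: [0.5949, 0.1595, 0.1509]
ee_rot: [-0.001, 0.605, 0.796, -0.001]
wrist_force: [0.4, -0.2, -0.2]
grip_width: 0.803
[ 298    0   56   54 2525] (array([0.5607, 0.2857]), array([0.0295, 0.0369]), np.float64(-1.3086)) 0.0805 top (array([0.5599, 0.2875]), array([0.0119, 0.0156]), np.float64(-1.3018))
[ 304   89   46   64 2791] (array([0.5782, 0.2259]), array([0.0319, 0.0438]), np.float64(0.2708)) 0.0643 top (array([0.5782, 0.2259]), array([0.0318, 0.0438]), np.float64(0.277))
[ 558   96   82   98 6435] (array([0.7827, 0.2633]), array([0.0352, 0.0689]), np.float64(0.3969)) 0.095 top (array([0.7765, 0.2554]), array([0.0089, 0.0397]), np.float64(0.5669))
[ 309  187   35   44 1222] (array([0.5966, 0.1595]), array([0.0264, 0.0266]), np.float64(-0.6884)) 0.0774 top (array([0.5969, 0.159 ]), array([0.0215, 0.0217]), np.float64(-0.2083))
[ 507  256   71  109 3472] (array([0.8062, 0.1198]), array([0.0455, 0.1   ]), np.float64(0.5364)) 0.0769 top (array([0.8211, 0.1105]), array([0.0344, 0.0611]), np.float64(1.0627))
t=30.6 turn az 0.150; then cm dx -45.19 dy -9.14 dz 1.07 | tilt 0.001 -0.004 F [0.3 0.2 0.7] grip 0.802 tcp [0.5949 0.1595 0.1507]
```

View pics/w7.png

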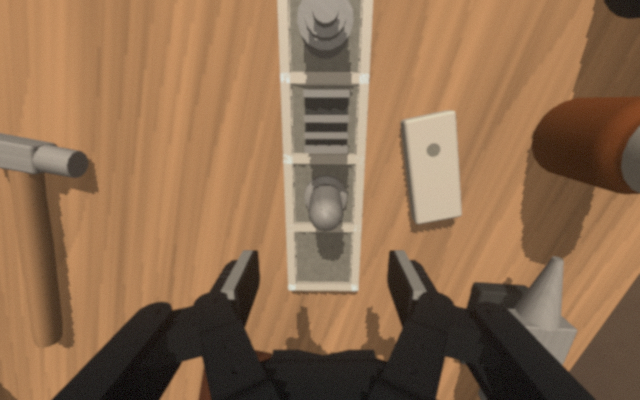

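```bash
python3 -m crank '[[0,0,0,0,0,0.08,0.8],[0,0,0,0,0,0.07,0.8]]' && python3 -m crank '[[-1.5,-0.3,0,0,0,0,0.8],[-3,-0.6,0,0,0,0,0.8],[-4.5,-0.9,0,0,0,0,0.8],[-4.5,-0.9,0,0,0,0,0.8],[-4.5,-0.9,0,0,0,0,0.8],[-4.5,-0.9,0,0,0,0,0.8],[-4.5,-0.9,0,0,0,0,0.8],[-4.5,-0.9,0,0,0,0,0.8],[-4.5,-0.9,0,0,0,0,0.8],[-4.5,-0.9,0,0,0,0,0.8],[-3,-0.6,0,0,0,0,0.8],[-1.7,-0.4,0,0,0,0,0.8]]' && python3 -m crank '[[0,0,0,0,0,0,0.8],[0,0,0,0,0,0,0.8],[0,0,0,0,0,0,0.8]]'; python3 look.py w8; python3 -c "
from h import *
go(0.5591,-0.3002,0.043,0.122)"
```

```text
time_s: 30.8
tcp_pos: [0.5952, 0.1595, 0.151]
ee_rot: [-0.001, 0.664, 0.748, -0.001]
wrist_force: [1.2, 0.2, -0.3]
grip_width: 0.799
time_s: 32.0
tcp_pos: [0.5592, -0.3033, 0.1519]
ee_rot: [-0.001, 0.663, 0.748, -0.0]
wrist_force: [-0.1, -0.2, 0.3]
grip_width: 0.804
time_s: 32.3
tcp_pos: [0.5609, -0.2984, 0.1525]
ee_rot: [-0.001, 0.662, 0.75, 0.0]
wrist_force: [0.1, -0.3, -0.5]
grip_width: 0.801
[ 162  102   47   38 1406] (array([ 0.4476, -0.2436]), array([0.0261, 0.0266]), np.float64(0.8435)) 0.0654 top (array([ 0.4469, -0.2432]), array([0.0218, 0.0221]), np.float64(-1.2137))
[ 292  177   58   63 3418] (array([ 0.5587, -0.3   ]), array([0.044 , 0.0442]), np.float64(-1.4468)) 0.0695 top (array([ 0.5586, -0.3001]), array([0.0439, 0.0441]), np.float64(-1.4502))
[ 186  196   41   38 1122] (array([ 0.463 , -0.3199]), array([0.0263, 0.0264]), np.float64(0.0304)) 0.0651 top (array([ 0.4619, -0.3208]), array([0.0222, 0.0222]), np.float64(0.9724))
[ 260  275   54   50 2065] (array([ 0.5385, -0.4035]), array([0.044, 0.045]), np.float64(0.3017)) 0.0481 top (array([ 0.5387, -0.4036]), array([0.0439, 0.0447]), np.float64(0.3124))
[ 354  284   48   56 1518] (array([ 0.6335, -0.4061]), array([0.0406, 0.0455]), np.float64(0.763)) 0.0479 top (array([ 0.6335, -0.4061]), array([0.0406, 0.0452]), np.float64(0.7693))
t=32.4 turn az 0.002; then cm dx -0.15 dy -0.21 dz 10.96 | tilt 0.001 -0.000 F [ 0.1  0.3 -0.5] grip 0.802 tcp [ 0.561  -0.2985  0.1526]
```

View pics/w8.png

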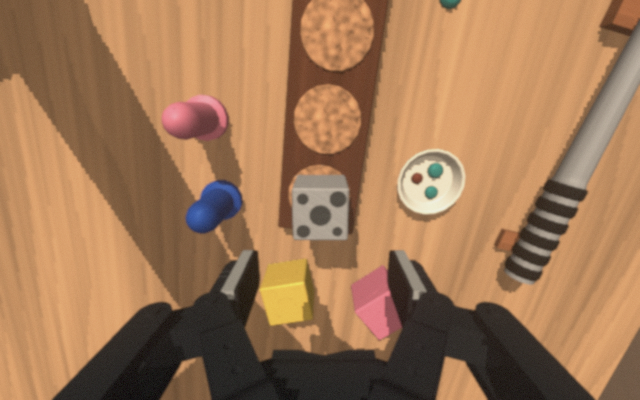

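```bash
python3 -m crank '[[-0.05,-0.2,2,0,0,0,0.8],[0,0,3,0,0,0,0.8],[0,0,3,0,0,0,0.8],[0,0,2,0,0,0,0.8],[0,0,0.6,0,0,0,0.8],[0,0,0,0,0,0,0.8],[0,0,0,0,0,0,0.8],[0,0,0,0,0,0,0.8],[0,0,0,0,0,0,0.8]]'; python3 -c "
from h import *
go(0.5588,-0.3001,0.043,0.122)"
```

```text
time_s: 33.25
tcp_pos: [0.5597, -0.3014, 0.0482]
ee_rot: [0.001, 0.663, 0.749, 0.0]
wrist_force: [0.0, -0.3, 0.3]
grip_width: 0.802
t=33.2 turn az 0.000; then cm dx 0.14 dy -0.07 dz 0.52 | tilt -0.002 0.002 F [ 0.  -0.3  0.3] grip 0.802 tcp [ 0.5597 -0.3014  0.0482]
```

```bash
python3 -m crank '[[0.15,0,0.35,0,0,0,0.8],[0,0,0,0,0,0,0.7],[0,0,0,0,0,0,0],[0,0,0,0,0,0,0],[0,0,0,0,0,0,0],[0,0,0,0,0,0,0],[0,0,0,0,0,0,0],[0,0,0,0,0,0,0]]' 70;python3 -c "
from h import *
go(0.5588,-0.3001,0.043,0.122)"; python3 -m crank '[[0,0,-0.5,0,0,0,0],[0,0,-1.5,0,0,0,0],[0,0,-2.5,0,0,0,0],[0,0,-3,0,0,0,0],[0,0,-2,0,0,0,0],[0,0,0,0,0,0,0],[0,0,0,0,0,0,0]]'; python3 -c "
from h import *
go(0.6142,0.0930,0.12,0.27)"
```

```text
time_s: 34.05
tcp_pos: [0.5586, -0.2994, 0.0433]
ee_rot: [-0.0, 0.663, 0.749, -0.0]
wrist_force: [-1.2, -0.4, 1.8]
grip_width: 0.504
t=34.0 turn az 0.000; then cm dx -0.07 dy 0.01 dz 0.03 | tilt 0.000 -0.000 F [-1.2 -0.4  1.8] grip 0.504 tcp [ 0.5586 -0.2994  0.0433]
time_s: 34.75
tcp_pos: [0.5584, -0.299, 0.1379]
ee_rot: [-0.0, 0.663, 0.749, 0.0]
wrist_force: [-0.6, 0.6, -8.2]
grip_width: 0.508
t=34.8 turn az -0.148; then cm dx 36.29 dy 15.83 dz 1.79 | tilt 0.000 -0.000 F [-0.6  0.6 -8.2] grip 0.508 tcp [ 0.5584 -0.299   0.1379]
```

```bash
python3 -m crank '[[0,0,0,0,0,-0.07,0],[0,0,0,0,0,-0.08,0]]' && python3 -m crank '[[1,0.45,0,0,0,0,0],[2,0.9,0,0,0,0,0],[3,1.3,0,0,0,0,0],[4,1.75,0,0,0,0,0],[4,1.75,0,0,0,0,0],[4,1.75,0,0,0,0,0],[4,1.75,0,0,0,0,0],[4,1.75,0,0,0,0,0],[4,1.75,0,0,0,0,0],[3.4,1.5,0,0,0,0,0],[1.8,0.75,0,0,0,0,0],[1.1,0.4,0,0,0,0,0]]' && python3 -m crank '[[0,0,0,0,0,0,0],[0,0,0,0,0,0,0],[0,0,0,0,0,0,0]]'; python3 -c "
from h import *
go(0.6142,0.0930,0.0343,0.27)"
```

```text
time_s: 34.95
tcp_pos: [0.5572, -0.2982, 0.1354]
ee_rot: [-0.003, 0.604, 0.797, 0.0]
wrist_force: [-0.7, -0.1, -7.7]
grip_width: 0.509
time_s: 36.15
tcp_pos: [0.6119, 0.0955, 0.1367]
ee_rot: [-0.001, 0.604, 0.797, -0.001]
wrist_force: [0.4, -0.7, -7.3]
grip_width: 0.51
time_s: 36.45
tcp_pos: [0.6132, 0.0914, 0.138]
ee_rot: [-0.0, 0.605, 0.796, -0.0]
wrist_force: [-0.6, -0.1, -7.2]
grip_width: 0.506
t=36.5 turn az 0.000; then cm dx 0.13 dy 0.14 dz 10.37 | tilt -0.000 -0.001 F [-0.6 -0.1 -7.2] grip 0.506 tcp [0.6132 0.0914 0.138 ]
```

```bash
python3 -m crank '[[0.1,0.1,1.5,0,0,0,0],[0,0,3,0,0,0,0],[0,0,3,0,0,0,0],[0,0,1.7,0,0,0,0],[0,0,0.5,0,0,0,0],[0,0,0.2,0,0,0,0],[0,0,0,0,0,0,0],[0,0,0,0,0,0,0],[0,0,0,0,0,0,0]]' ; python3 -m crank '[[0,0,0.1,0,0,0,0],[0,0,0.1,0,0,0,0],[0,0,0,0,0,0,0],[0,0,0,0,0,0,0]]'; python3 -m crank '[[0,0,0.1,0,0,0,0],[0,0,0,0,0,0,0],[0,0,0,0,0,0,0]]';python3 -m crank '[[0,0,0.1,0,0,0,0],[0,0,0,0,0,0,0],[0,0,0,0,0,0,0]]'
```

```text
time_s: 37.35
tcp_pos: [0.6152, 0.0939, 0.0408]
ee_rot: [0.001, 0.605, 0.796, 0.001]
wrist_force: [-0.6, 0.4, -7.2]
grip_width: 0.507
time_s: 37.75
tcp_pos: [0.6139, 0.0939, 0.0372]
ee_rot: [-0.0, 0.605, 0.796, -0.0]
wrist_force: [-0.6, 0.3, -6.5]
grip_width: 0.507
time_s: 38.05
tcp_pos: [0.614, 0.094, 0.0362]
ee_rot: [-0.0, 0.605, 0.796, -0.0]
wrist_force: [0.2, -0.1, -7.3]
grip_width: 0.504
time_s: 38.35
tcp_pos: [0.614, 0.094, 0.0352]
ee_rot: [-0.0, 0.605, 0.796, -0.0]
wrist_force: [0.5, -0.3, -7.2]
grip_width: 0.508
```

```bash
python3 -m crank '[[0,0,0.1,0,0,0,0],[0,0,0,0,0,0,0],[0,0,0,0,0,0,0]]';python3 -m crank '[[0,0,0.05,0,0,0,0],[0,0,0,0,0,0,0],[0,0,0,0,0,0,0]]'
```

```text
time_s: 38.65
tcp_pos: [0.6142, 0.0939, 0.0344]
ee_rot: [0.0, 0.605, 0.796, 0.0]
wrist_force: [-0.3, -0.1, -6.1]
grip_width: 0.505
time_s: 38.95
tcp_pos: [0.6142, 0.0939, 0.0344]
ee_rot: [0.0, 0.605, 0.796, 0.0]
wrist_force: [-4.0, -0.1, -1.8]
grip_width: 0.509
```

Contact again. I'll release, retreat upward and clear to the side, then check all four.

```bash
python3 -m crank '[[0,0,0.05,0,0,0,0],[0,0,0,0,0,0,0.6],[0,0,0,0,0,0,0.75],[0,0,0,0,0,0,0.75],[0,0,0,0,0,0,0.75],[0,0,0,0,0,0,0.75]]'; python3 -m crank '[[0,0,-0.5,0,0,0,0.75],[0,0,-2,0,0,0,0.75],[0,0,-3,0,0,0,0.75],[0,0,-4,0,0,0,0.75],[0,0,-4,0,0,0,0.75],[-3,0,-4,0,0,0,0.75],[-4,0,0,0,0,0,0.75],[-4,-2,0,0,0,0,0.75],[-4,-2,0,0,0,0,0.75],[-4,-2,0,0,0,0,0.75],[-2,-1,0,0,0,0,0.75],[0,0,0,0,0,0,0.75]]'
python3 -m crank '[[0,0,0,0,0,0,0.75],[0,0,0,0,0,0,0.75]]'
python3 - <<'E'
from station import *
from h import *
g=get_image("top");cv2.imwrite("pics/top9.png",g["pixels"][:,:,::-1]);W=cloud(g)
s=get_image("side");cv2.imwrite("pics/side9.png",s["pixels"][:,:,::-1])
m=(np.nan_to_num(W[...,2])>0.03).astype(np.uint8);m[:,:120]=0;m[:,285:]=0;m[:140]=0;m[230:]=0
n,l,st,c=cv2.connectedComponentsWithStats(m)
C=np.array([.5869,.191]);th=.268;X=np.array([np.cos(th),np.sin(th)]);Y=np.array([-np.sin(th),np.cos(th)])
for i in range(1,n):
    if st[i,4]<60: continue
    p=W[l==i];q=p[p[:,2]>p[:,2].max()-.01];r=rect(q[:,:2]);d=r[0]-C
    print(st[i],r,"ztop",np.round(np.percentile(p[:,2],97),4),"tray xy",(d@X).round(4),(d@Y).round(4))
E
```

```text
time_s: 39.55
tcp_pos: [0.6142, 0.0939, 0.0334]
ee_rot: [0.0, 0.605, 0.796, 0.0]
wrist_force: [0.2, -0.4, 0.8]
grip_width: 0.753
time_s: 40.75
tcp_pos: [0.6025, -0.1303, 0.2087]
ee_rot: [0.0, 0.606, 0.795, -0.0]
wrist_force: [-0.6, 0.3, -0.4]
grip_width: 0.748
time_s: 40.95
tcp_pos: [0.6033, -0.1259, 0.2084]
ee_rot: [-0.0, 0.604, 0.797, 0.0]
wrist_force: [0.3, -0.9, 0.1]
grip_width: 0.752
[233 158  27  26 504] (array([0.6148, 0.0924]), array([0.0441, 0.0441]), np.float64(-1.2991)) ztop 0.0617 tray xy 0.0008 -0.1025
[206 173  17  14 185] (array([0.5974, 0.1569]), array([0.0224, 0.0225]), np.float64(-1.5416)) ztop 0.0771 tray xy 0.0011 -0.0357
[168 179  29  21 418] (array([0.5784, 0.2251]), array([0.0322, 0.0456]), np.float64(0.2743)) ztop 0.0647 tray xy 0.0008 0.0351
[142 190  22  19 327] (array([0.5591, 0.2888]), array([0.0145, 0.0164]), np.float64(-0.0278)) ztop 0.0793 tray xy -0.0009 0.1017
```

View pics/top9.png

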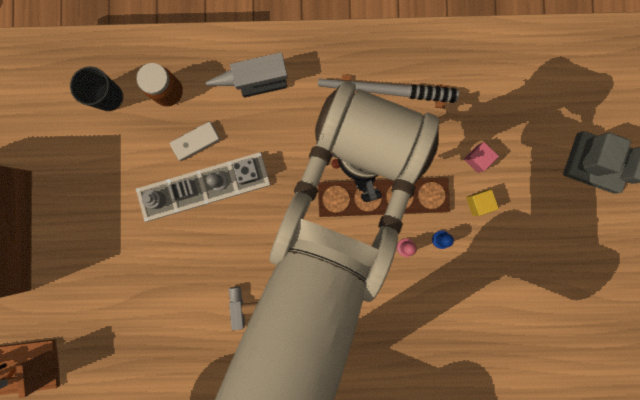

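View pics/side9.png

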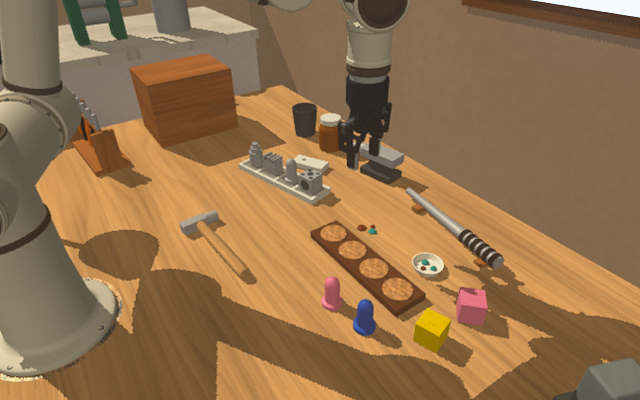

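All four stand in order in the tray: stepped (152,197), swage (182,188), dome (214,180), cube (246,170). Next I'll check that each one sits flat.

```bash
python3 - <<'E'
from station import *
from h import *
g=get_image("top");W=cloud(g)
m=(np.nan_to_num(W[...,2])>0.03).astype(np.uint8);m[:,:120]=0;m[:,285:]=0;m[:140]=0;m[230:]=0
n,l,st,c=cv2.connectedComponentsWithStats(m)
for i in range(1,n):
    if st[i,4]<60: continue
    p=W[l==i]; z=np.percentile(p[:,2],80); q=p[p[:,2]>p[:,2].max()-.012]
    A=np.c_[q[:,:2]-q[:,:2].mean(0),np.ones(len(q))]; print(st[i],np.round(np.median(q[:,2]),4),np.round(np.linalg.lstsq(A,q[:,2],rcond=None)[0],3))
E
```

```text
[233 158  27  26 506] 0.0585 [0.002 0.002 0.058]
[206 173  17  14 183] 0.0728 [0.029 0.031 0.072]
[168 179  29  21 415] 0.061 [-0.011 -0.005  0.06 ]
[142 190  22  19 327] 0.078 [0.028 0.255 0.077]
```

```bash
python3 -c "
from station import *
print(close_job())"
```

```text
the job is handed in; nothing more can be done
None
```

All four tools are in the tray, released, and the job is handed in. The order from left to right is stepped mandrel, swage block, domed stake, dapping block. I lowered each one until the wrist force showed contact with the pocket floor, let go, and left the arm clear of everything. The clock read about 41 s of the 104 s allowed.

- **Position:** the last top view put every tool within about 2 mm of its pocket centre.
- **Seating:** the cube (58.5 mm), swage (about 61 mm) and stepped (78 mm) tops read within about 1 mm of their seated heights. The dome's highest points read 77 mm, against 76 mm expected.
- **Uprightness:** the cube and swage tops read level within about 0.01 rad. The plane fit on the stepped mandrel gave a slope of 0.25, because its lower steps fell inside the fit. The dome's rounded top makes its fit unreliable too. I judged those two upright because their tops sat within about 1 mm of their outline centres in the top and wrist images.
- **Look-alikes:** none was touched, and the top and side pictures show them where they started.

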